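Fit the carrier plate on the tube rocker and clip in the sample tube

TASK

Get the tube rocker ready to mix: take the washed carrier plate off its sloping stand, tilt it so that the edge beside the tube forks goes in under the rocker's fixed lip, then lower and press the other edge down until the plate lies flat on the deck and the sprung latch has closed over it. Then take the capped sample tube that lies on the desk and push it down past the sprung jaw of the plate's two forks until it lies fully home in both, with its cap outside them. Let go of everything and do not knock over or shove the other things on the desk.

Things in the scene. Friction and masses are not known exactly. Their poses are not given: they have to be found in the camera images.
- plate: Loose aluminium carrier plate 120 (x) x 80 (y) x 5 mm, 0.16 kg, with black grip fin and two tube forks on top. Origin: centre of its underside; z its normal, away from the underside; x from the hook edge (x = -60 mm, beside the forks) to the latch edge (+60). Starts leaning on the stand, hook edge down on the ledge, x up the slope, normal 35 degrees from vertical.
- hook_edge (a point): Middle of the lower corner of the plate's hook edge: plate x = -60, y = 0, z = 0 mm. Axes as the plate's.
- grip_fin (a point): Centre of the plate's grip fin, at plate x = +24, y = 0, z = 18 mm. The fin is a solid block 10 mm thick (along plate x), 44 mm long (y), from z = 5 (plate's top face) to z = 31 mm. Grasp it across its thickness. Axes as the plate's.
- clip_seat (a point): Where the middle of the tube's axis belongs: plate x = -29, y = 0, z = 26 mm, tube along plate y, either way round. Two forks, 10 mm wide in y, at y = -23 and +23 mm; fingers fit between them. Each: floor at z = 20; fixed prong at x = -35.5 to -39.5, flared tip to x = -42.5, z = 42.5; steel jaw on the +x side, sloped tip at z = 31 to 39 narrows the mouth to 9 mm. Axes as the plate's.
- jaw (a joint): Sprung jaw of the forks, both steel fingers on one shaft along plate y (plate x = -21, z = 8 mm): 0 closed, grows as the tips are pushed to plate +x, up to 0.5 rad. A tube pushed down opens it to about 0.15 rad with some 5 N, then it springs back over the tube.
- rocker: Fixed tube rocker: grey housing 150 (x) x 124 (y) x 44 mm, dial on its front (-x), level aluminium deck above, deck top at z = 70 mm. Origin: centre of its foot on the desk. Lip with stop wall (inner face x = -61) along the deck's front, latch at its back (inner face x = +61.5). Side rails from y = -42.5 and +42.5, over x = -44 to +52, flaring outwards to y = -49 and +49 at their tops, 12 mm above the deck.
- lip_edge (a point): Middle of the lip's lower inner edge: rocker x = -52, y = 0, z = 82 mm, 12 mm above the deck. Lip 88 mm long in y, 2.5 mm thick; its underside slopes down to 7.5 mm above the deck at the stop wall, 9 mm further to -x. The opening under it faces rocker +x. Axes as the rocker's.
- deck_center (a point): Middle of the deck's top face: rocker x = 0, y = 0, z = 70 mm; the seated plate has its origin here and its axes along the rocker's, with 1 mm play in x and 2.5 mm in y. Axes as the rocker's.
- latch (a joint): Sprung steel latch at the rocker's back, 30 mm wide, hinged about rocker y at x = +60, z = 52 mm: 0 closed, grows as its nose is pushed to +x, up to 0.6 rad. The plate's edge pressed down on its slope (x = 57 to 67, z = 77 to 87 mm) opens it to about 0.2 rad with some 5 N; once the plate is flat it springs back over the edge. Thumb tab ends at x = 73, z = 92 mm.
- stand: Fixed bent-sheet steel draining stand, 96 mm wide (y), 88 mm deep (x). Origin: centre of its foot. Its face slopes up to its +x at 35 degrees, from 12 to 69 mm high; a 9 mm ledge at the lower edge holds the plate.
- tube: Sample tube with a wide cap, lying on the desk: clear body 12 mm in diameter, 74 mm long, then a ribbed cap 16 mm in diameter, 16 mm long; 20 g. Origin: centre of the round bottom end; z runs along the tube to the cap (cap z = 74 to 90 mm).
- tube_mid (a point): On the tube's axis at tube z = 37 mm, half way along its 12 mm part. Axes as the tube's.
- stain_bottle: Bystander: dropper bottle, 34 mm in diameter, 79 mm tall, stands between rocker and carton. Origin: centre of its underside.
- marker: Bystander: black marker pen lying along y near the desk's front edge, 138 mm long, 15 mm thick. Origin: its middle, on the desk.
- oil_bottle: Bystander: small bottle, 30 mm in diameter, 78 mm tall, close by the rocker's -y side. Origin: centre of its underside.
- bench_timer: Bystander: bench timer, 34 x 66 x 60 mm. Origin: centre of its underside.
- petri_dish: Bystander: clear dish, 58 mm in diameter, 14 mm high. Origin: centre of its underside.
- sample_cup: Bystander: screw-cap sample cup, 64 mm in diameter, 69 mm tall, behind the rocker. Origin: centre of its underside.
- sticky_notes: Bystander: pad of sticky notes, 51 x 51 x 13 mm, between tube and stand. Origin: centre of its underside.
- eyepiece: Bystander: spare eyepiece standing close by the rocker's +y side, 35 mm in diameter, 46 mm tall. Origin: centre of its underside.

How it is judged:
On the way, in this order (a step that is already met when the one before it is completed fails the run):
1. the plate's hook edge is under the lip with the plate still tilted (x of hook_edge in the frame of rocker between -0.064 and -0.053 m and y of hook_edge in the frame of rocker between -0.012 and 0.012 m and z of hook_edge in the frame of rocker below 0.08 m and angle between the z axis of plate and the z axis of rocker, either way round above 0.09 rad), for 0.1 s.
2. the plate lies flat on the deck and the latch has closed over it (x of plate in the frame of rocker between -0.003 and 0.003 m and y of plate in the frame of rocker between -0.005 and 0.005 m and z of plate in the frame of rocker between 0.068 and 0.072 m and x of hook_edge in the frame of rocker between -0.063 and -0.057 m and angle between the z axis of plate and the z axis of rocker, either way round below 0.04 rad and value of joint latch below 0.06 rad), for 0.2 s.
3. the tube lies home in both forks and the jaw has closed over it (x of tube_mid in the frame of plate between -0.0315 and -0.0265 m and y of tube_mid in the frame of plate between -0.014 and 0.014 m and z of tube_mid in the frame of plate between 0.0235 and 0.0285 m and angle between the z axis of tube and the y axis of plate, either way round below 0.09 rad and value of joint jaw below 0.08 rad), for 0.2 s.
At the end, for the whole second after the job is handed in: Plate on the deck within 3 mm along, 5 mm across, 2 mm in height, 2.3 degrees; hook edge under the lip, latch below 0.06 rad. Tube axis within 2.5 mm of the fork seat across and in height, 14 mm along, 5 degrees; jaw below 0.08 rad. All at rest and released (all of step 2 and all of step 3 and linear speed of each of plate, tube below 0.02 m/s); the robot touches nothing.
It fails at once if another loose thing on the desk is shoved or knocked over (distance of any of stain_bottle, marker, oil_bottle, bench_timer, petri_dish, sample_cup, sticky_notes, eyepiece from where it was at the start of the episode above 0.025 m).
It also fails if it takes over 72 s, if anything falls off the work surface, if the arm or the gripper's body presses on something with over 40 N, if the wrist force passes 120 N, or if a joint passes its speed limit or range.

ROBOT

A 6-joint arm with a two-finger parallel gripper is mounted at the origin on a cart in front of the work surface, level with it; the furniture and walls round the work are solid. World frame = base frame: x ahead of the robot, y to its left, z up, the work surface at z = 0. Lengths are in m, angles in rad, forces in N, time in s.
With the tool pointing down it reaches from about 0.3 to 0.85 m from the base axis. Payload 4.2 kg.
Tool frame: the origin (TCP) lies at the very end of the fingers, on their centre line; the grasp point (between the pads) lies robot.pinch_z behind it (robot.pinch_z is the distance from the TCP to the grasp point, in m); z points along the fingers, y is the line along which they close (so a half turn about z gives the same grasp; the last joint's range is limited). The gripper opens to 91 mm and grips with 3 to 60 N. Pads are 32 mm wide; open, the fingers measure 118 mm over their backs; the gripper's body (76 mm by 178 mm) begins 60 mm behind the grasp point.
Start: joints at [-1.369, 0.32, 1.565, -0, 1.257, -0.02], TCP at [0.126, -0.561, 0.214] pointing down, gripper open.
Joint ranges: [-3.11, 3.11], [-0.84, 2.01], [0.21, 2.61], [-1.34, 4.49], [0.05, 2.63], [-2.56, 2.56]. Speed limits (rad/s): [2.57, 2.57, 3.14, 3.14, 3.14, 3.14].

INTERFACE

Orientations are given as a 3x3 rotation matrix whose columns are the frame's x, y, z axes.
In Python, from cell import robot gives the robot as it stands.
- The arm moves only by the shell command python3 -m jog 'ROWS' [FORCE]. ROWS is text: rows parted by semicolons, each of 7 numbers parted by spaces: the shift along the tool's x, y, z in cm, then the turn, a rotation vector about the tool's x, y, z in rad, then the opening in per cent of the stroke, from 0 (shut) to 100 (fully open). A call has 1 to 8 rows; each row shifts and turns the commanded pose from where the row before left it, along the tool's axes as they then stand; what a row does not reach is not made up. A row lasts 1/12 s, in which the tool goes at most 41.7 mm and 7.16 degrees, less where a joint would pass 70% of its speed; a pose out of reach is approached as far as the arm can. A call with a gripper value outside its range is refused whole. The fingers move at their own pace and stop on an object; FORCE is the grip in N (left out, the last holds). Time passes only in rows, so rows that do not move let the fingers close. It gives the time, the measured TCP pose, the force, the opening and the grip force at its end, in the units of the state.
- robot.read_state(): the state, without advancing time (a new reading comes with each control period).
- robot.camera(name): name is "side" or "top" or "wrist"; returns a dict with "pixels" (384x512x3 uint8, red, green, blue), "depth" (384x512 float32, m along the optical axis (not along the pixel's ray), 0 where there is no reading), "intrinsics" (3x3 intrinsics, pixels), "R" (3x3) and "t" (3): a world point X has camera coordinates R X + t. Camera axes: x right, y down, z forward; pixel columns grow to the right and rows downward; lengths in m; the calibration is good to about 2 mm. A picture is of the moment at which its call begins.
- robot.sign_off(): hands the job in; it is judged then, once.
Trained networks look in the newest picture that a camera, given by its name, has taken for a name from the list of things; names that differ only in an ending like _2 or _b are one class to them, and where a whole thing is asked for, a point or a joint stands for the part that bears it (a point fixed in the world has none). Each returns a list of dicts, best first, with "score" (0 to 1); they miss things now and then, are a little off and sometimes report something else, mostly with a low value. They report only what shows in the picture. A call takes as long as a camera call.
- robot.spot_in(camera, label): "box" ([centre column, centre row, width, height] as shares, 0 to 1, of the picture: columns of its width, rows of its height, round what is visible of it).
- robot.silhouettes(camera, label): "pixels" (384x512 bool, what is visible of it) and "box" ([centre column, centre row, width, height] as shares, 0 to 1, of the picture: columns of its width, rows of its height, round what is visible of it).
The state is a dict: "t": time; "joints": joint angles; "joint_velocities": joint speeds; "effort": joint torques, N m; "position": TCP position; "eef_rot": TCP orientation; "contact_force": force on the tool from outside, world axes, zero at the start; "moment": the same for the moment, N m; "gripper_width": finger opening in m; "gripper_force": force on a finger pad.
Only numpy, scipy, OpenCV 4.12 (cv2) and the standard library are available. Lean on these libraries where they do the work, as an engineer would, in place of code of your own. Each camera call takes 0.05 s, during which the arm holds its last target. There are 200 camera calls.

## Working session

There is one attempt and no reset: what is moved stays moved. The work goes in short steps, Python scripts to look and compute and a shell command to move; the robot and the scene stay as the last step left them, time stands still between calls to the robot, and variables do not carry over. Pictures are saved under pics/ and viewed, at most 10 in all, crops included, and the job is handed in when it is done.

```bash
mkdir -p pics; cat > h.py <<'E'
import numpy as np, cv2
from cell import robot
def cloud(c):
    K,R,t=np.array(c["intrinsics"]),np.array(c["R"]),np.array(c["t"])
    d=c["depth"]; v,u=np.mgrid[:d.shape[0],:d.shape[1]]
    p=np.stack([(u-K[0,2])/K[0,0]*d,(v-K[1,2])/K[1,1]*d,d],-1)
    P=(p-t)@R   # R^T (p-t)
    P[d<=0]=np.nan
    return P
def shot(n,f=None):
    c=robot.camera(n)
    if f: cv2.imwrite("pics/"+f,c["pixels"][:,:,::-1])
    return c
E
python3 - <<'E'
from h import *
np.set_printoptions(precision=4,suppress=True)
print(robot.pinch_z, robot.read_state()["eef_rot"])
ims=[]
for n in ("top","side"):
    c=shot(n,n+"0.png"); P=cloud(c); np.savez(n+"0.npz",P=P,px=c["pixels"],R=c["R"],t=c["t"],K=c["intrinsics"])
    for l in "plate grip_fin rocker stand tube stain_bottle marker oil_bottle bench_timer petri_dish sample_cup sticky_notes eyepiece".split():
        for s in robot.silhouettes(n,l)[:1]:
            q=P[s["pixels"]]; q=q[~np.isnan(q[:,0])]
            np.save(f"m_{n}_{l}.npy",s["pixels"])
            print(n,l,round(s["score"],2),(np.array(s["box"])*[512,384,512,384]).round(), np.median(q,0) if len(q) else None, *(np.percentile(q,[3,97],axis=0) if len(q) else []))
E
```

```text
0.0188 [[ 0.9755  0.22   -0.0003]
 [ 0.22   -0.9755  0.0017]
 [ 0.     -0.0017 -1.    ]]
top plate 0.67 [179. 218.  35.  28.] [0.4764 0.2926 0.0547] [0.4375 0.2453 0.0192] [0.5161 0.3391 0.0865]
top grip_fin 0.8 [179. 215.  37.  30.] [0.4774 0.2926 0.0541] [0.4377 0.2434 0.0175] [0.5172 0.342  0.0864]
top rocker 0.94 [339. 200.  52.  53.] [ 0.5333 -0.2462  0.0692] [ 0.4592 -0.3138  0.036 ] [ 0.6095 -0.1831  0.0844]
top stand 0.53 [183. 206.  29.  15.] [0.5202 0.2732 0.0362] [0.5043 0.2327 0.0006] [0.5339 0.3117 0.067 ]
top tube 0.37 [312. 245.  39.  10.] [ 0.3759 -0.1557  0.0138] [ 0.3692 -0.2239  0.0066] [ 0.3841 -0.0981  0.0203]
top stain_bottle 0.4 [282. 165.  11.  12.] [ 0.6462 -0.0605  0.0581] [ 0.6359 -0.0759  0.0008] [ 0.6774 -0.0469  0.082 ]
top marker 0.62 [314. 247.  38.  10.] [ 0.3759 -0.1538  0.0139] [ 0.3693 -0.2214  0.0066] [ 0.3841 -0.098   0.0203]
top oil_bottle 0.42 [176. 216.  43.  30.] [0.4763 0.2927 0.0543] [0.4358 0.2435 0.0178] [0.5177 0.3393 0.0864]
top bench_timer 0.66 [121. 209.  20.  24.] [0.5039 0.4879 0.0392] [0.4765 0.4659 0.0025] [0.5323 0.5102 0.0622]
t
[... 1134 characters left out ...]

side oil_bottle 0.46 [238. 321.   5.  14.] [ 0.5184 -0.3606  0.0534] [ 0.5069 -0.3673  0.0215] [ 0.5293 -0.3505  0.0805]
side bench_timer 0.56 [245. 114.  17.  15.] [0.5085 0.4834 0.0367] [0.4834 0.4668 0.0097] [0.5366 0.5049 0.0632]
side petri_dish 0.61 [198. 291.  21.  22.] [ 0.3905 -0.2617  0.0163] [ 0.3648 -0.2894  0.002 ] [ 0.4163 -0.2272  0.0201]
side sample_cup 0.55 [309. 244.  21.  25.] [ 0.727  -0.1139  0.069 ] [ 0.7004 -0.1345  0.0064] [ 0.7563 -0.0783  0.0739]
side sticky_notes 0.53 [212. 186.  12.  13.] [0.3978 0.1399 0.0146] [0.376  0.1198 0.0053] [0.4195 0.168  0.0199]
side eyepiece 0.73 [233. 147.  22.  35.] [0.475  0.2921 0.0547] [0.4372 0.2476 0.0198] [0.5119 0.3386 0.0871]
```

```bash
python3 - <<'E'
from h import *
a=cv2.imread("pics/top0.png")[120:270,90:390]; b=cv2.imread("pics/side0.png")[95:345,170:350]
cv2.imwrite("pics/v1.png",cv2.resize(a,None,fx=2.6,fy=2.6,interpolation=cv2.INTER_CUBIC))
# yaw estimates
d=np.load("top0.npz");P=d["P"]
def box(P,m,zlo,zhi):
    q=P[m];q=q[(q[:,2]>zlo)&(q[:,2]<zhi)]
    r=cv2.minAreaRect((q[:,:2]*1000).astype(np.float32));return r,len(q)
X,Y,Z=P[...,0],P[...,1],P[...,2]
m=(abs(X-.535)<.11)&(abs(Y+.248)<.085)
print("rocker", box(P,m,.03,.1),box(P,m,.06,.1))
m=(abs(X-.425)<.05)&(abs(Y+.005)<.08)
for n in("top","side"):
    P=np.load(n+"0.npz")["P"];X,Y,Z=P[...,0],P[...,1],P[...,2]
    m=(abs(X-.425)<.06)&(abs(Y+.005)<.08);print(n,"tube",box(P,m,.006,.03))
    m=np.load(f"m_{n}_plate.npy");q=P[m];q=q[~np.isnan(q[:,0])]
    # plane fit robust along slope
    best=None
    for k in range(500):
        s=q[np.random.choice(len(q),3,0)];nn=np.cross(s[1]-s[0],s[2]-s[0]);nn/=np.linalg.norm(nn)+1e-12
        c=(abs((q-s[0])@nn)<.003)
        if best is None or c.sum()>best.sum():best=c
    w=q[best];c0=w.mean(0);nn=np.linalg.svd(w-c0)[2][2];nn*=np.sign(nn[2])
    print(n,"plane",len(w),len(q),c0,nn,np.degrees(np.arccos(nn[2])),"yaw",np.degrees(np.arctan2(-nn[1],-nn[0])))
E
```

```text
rocker (((544.3116455078125, -230.40721130371094), (167.815185546875, 161.96116638183594), 62.27104568481445), 1721) (((543.7243041992188, -252.87901306152344), (100.79144287109375, 136.57496643066406), 63.284339904785156), 1171)
top tube (((428.4984130859375, -2.8864669799804688), (153.1942596435547, 115.17922973632812), 87.32067108154297), 133)
top plane 477 800 [0.47602452 0.29579272 0.05360679] [-0.14008362 -0.56015556  0.81645718] 35.26829976605256 yaw 75.95945103118505
side tube (((425.3022766113281, -4.434501647949219), (117.45079040527344, 156.48744201660156), 2.4652771949768066), 169)
side plane 352 628 [0.47752346 0.29393274 0.05302477] [-0.10878342 -0.5903583   0.799777  ] 36.89118744916405 yaw 79.55940756889767
```

View pics/v1.png

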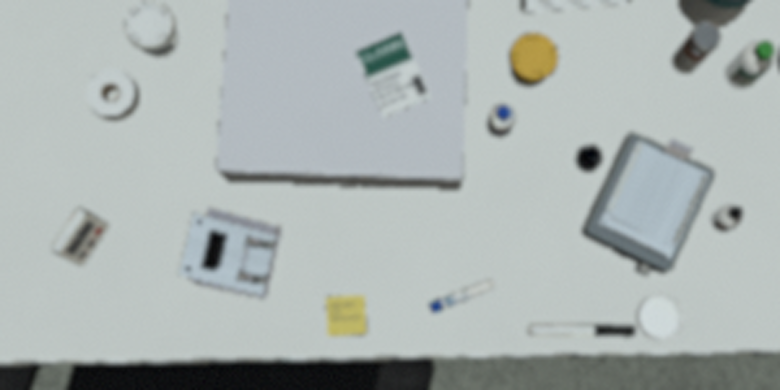

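```bash
cat >> h.py <<'E'
from scipy.spatial.transform import Rotation as Ro, Slerp
np.set_printoptions(precision=4,suppress=True)
def frame(yaw,tilt=0):
    """object axes: yaw deg about z, then tilt deg: x axis raised by tilt"""
    return (Ro.from_euler('z',yaw,degrees=True)*Ro.from_euler('y',-tilt,degrees=True)).as_matrix()
def tool(F): return np.stack([F[:,1],F[:,0],-F[:,2]],1)
def plan(targets,maxd=3.9,maxa=.12,start=None):
    """targets: list of (pos, R). prints tool rows (cm, rad)"""
    if start is None:
        s=robot.read_state(); p,R=np.array(s["position"]),np.array(s["eef_rot"])
    else: p,R=start
    for tp,tR in targets:
        tp=np.array(tp); rv=Ro.from_matrix(R.T@tR).as_rotvec()
        n=int(max(1,np.ceil(np.linalg.norm(tp-p)*100/maxd),np.ceil(np.linalg.norm(rv)/maxa)))
        dR=Ro.from_rotvec(rv/n).as_matrix(); d=(tp-p)/n; k=R.copy(); out=[]
        for i in range(n):
            sh=k.T@d*100; out.append(" ".join(f"{v:.2f}" for v in sh)+" "+" ".join(f"{v:.3f}" for v in rv/n)); k=k@dR
        for i in range(0,n,8): print("; ".join(out[i:i+8]))
        print("--"); p,R=tp,tR
E
python3 -c "
from h import *
plan([([.48,-.22,.30],tool(frame(-27)))])"
```

```text
3.23 -1.96 -0.66 0.000 0.000 -0.068; 3.35 -1.74 -0.66 0.000 0.000 -0.068; 3.46 -1.51 -0.66 0.000 0.000 -0.068; 3.56 -1.27 -0.66 0.000 0.000 -0.068; 3.64 -1.03 -0.66 0.000 0.000 -0.068; 3.70 -0.78 -0.66 0.000 0.000 -0.068; 3.74 -0.53 -0.66 0.000 0.000 -0.068; 3.77 -0.28 -0.66 0.000 0.000 -0.068
3.78 -0.02 -0.66 0.000 0.000 -0.068; 3.77 0.23 -0.66 0.000 0.000 -0.068; 3.75 0.49 -0.66 0.000 0.000 -0.068; 3.70 0.74 -0.66 0.000 0.000 -0.068; 3.65 0.99 -0.66 0.000 0.000 -0.068
--
```

```bash
python3 -m jog '3.2 -2 -0.7 0 0 -0.068 50; 3.3 -1.7 -0.7 0 0 -0.068 50; 3.5 -1.5 -0.7 0 0 -0.068 50; 3.6 -1.3 -0.7 0 0 -0.068 50; 3.6 -1 -0.7 0 0 -0.068 50; 3.7 -0.8 -0.7 0 0 -0.068 50; 3.7 -0.5 -0.7 0 0 -0.068 50; 3.8 -0.3 -0.7 0 0 -0.068 50' >/dev/null
python3 -m jog '3.8 0 -0.7 0 0 -0.068 50; 3.8 0.2 -0.7 0 0 -0.068 50; 3.7 0.5 -0.7 0 0 -0.068 50; 3.7 0.7 -0.7 0 0 -0.068 50; 3.6 1 -0.7 0 0 -0.068 50; 0 0 0 0 0 0 50;0 0 0 0 0 0 50'
python3 - <<'E'
from h import *
s=robot.read_state();print(s["position"],s["joints"])
c=shot("wrist","w1.png"); P=cloud(c); np.savez("w1.npz",P=P,px=c["pixels"],R=c["R"],t=c["t"],K=c["intrinsics"])
print("cam pos",-np.array(c["R"]).T@c["t"],c["R"],c["intrinsics"])
for l in ["rocker","latch","tube"]:
  for r in robot.silhouettes("wrist",l)[:2]:
    q=P[r["pixels"]];print(l,r["score"],(np.array(r["box"])*[512,384,512,384]).round(),np.nanmedian(q,0))
E
```

```text
t: 2.65
position: [0.4792, -0.218, 0.305]
eef_rot: [[0.446, 0.895, 0.0], [0.895, -0.446, -0.0], [-0.0, 0.0, -1.0]]
contact_force: [-1.3, 0.0, 0.3]
gripper_width: 0.0457
gripper_force: 0.0
[ 0.4792 -0.218   0.305 ] [-0.4486  0.1974  1.5054 -0.0003  1.4383  0.0133]
cam pos [ 0.5154 -0.1452  0.476 ] [[ 0.8953 -0.4455  0.0008]
 [-0.4273 -0.8581  0.2849]
 [-0.1262 -0.2554 -0.9586]] [[317.1995   0.     256.9293]
 [  0.     317.1995 194.4523]
 [  0.       0.       1.    ]]
rocker 0.69 [308. 162. 131.  88.] [ 0.5395 -0.2413  0.0701]
rocker 0.52 [322.   4.  25.   8.] [ 0.6419 -0.0752  0.0146]
latch 0.56 [362. 172.  20.  25.] [ 0.5965 -0.2799  0.0857]
tube 0.96 [149.  33.  57.  59.] [ 0.4225 -0.0034  0.0127]
tube 0.51 [305. 163. 133.  90.] [ 0.5392 -0.2415  0.0701]
```

View pics/w1.png

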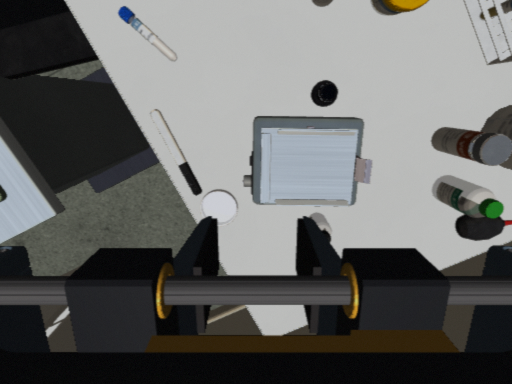

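```bash
python3 - <<'E'
from h import *
P=np.load("w1.npz")["P"];X,Y,Z=P[...,0],P[...,1],P[...,2]
m=np.zeros(Z.shape,bool);m[108:213,245:375]=True
def rect(mm):
    k=cv2.morphologyEx(mm.astype(np.uint8),cv2.MORPH_OPEN,np.ones((5,5)))>0
    return cv2.minAreaRect((P[k][:,:2]*1000).astype(np.float32)),k.sum()
print("hous",rect(m&(Z>.035)&(Z<.1)))
print("hous top only",rect(m&(Z>.035)&(Z<.055)))
print("deck",rect(m&(Z>.06)&(Z<.1)))
print("deck z",np.nanmedian(Z[m&(Z>.06)&(Z<.078)]))
for y in (-27,-26,-28):
    F=frame(y)[:2,:2]; q=P[m&(Z>.03)];L=(q[:,:2]-[.5395,-.2413])@F
    for lo,hi in ((.036,.05),(.064,.076),(.077,.1)):
        k=(q[:,2]>lo)&(q[:,2]<hi);print(y,lo,np.percentile(L[k],[1,5,50,95,99],axis=0).T.round(4).tolist())
# tube
t=robot.silhouettes("wrist","tube")[0]["pixels"];q=P[t];q=q[q[:,2]>.004]
c=np.median(q,0);u,s,v=np.linalg.svd(q[:,:2]-q[:,:2].mean(0));d=v[0];a=(q[:,:2]-q[:,:2].mean(0))@d
print("tube",q[:,:2].mean(0),d,np.degrees(np.arctan2(d[1],d[0])),a.min(),a.max())
E
```

```text
hous (((538.9005737304688, -250.2810516357422), (123.91553497314453, 151.78073120117188), 62.85399627685547), np.int64(9701))
hous top only (((539.7333374023438, -248.9673614501953), (120.7046127319336, 152.22061157226562), 63.39651107788086), np.int64(2012))
deck (((543.058837890625, -252.40750122070312), (100.45817565917969, 136.42514038085938), 62.81608200073242), np.int64(7565))
deck z 0.07027078827053444
-27 0.036 [[-0.0722, -0.0697, -0.0233, 0.0745, 0.0767], [-0.0667, -0.0565, 0.0413, 0.0524, 0.0534]]
-27 0.064 [[-0.0504, -0.0439, 0.006, 0.0565, 0.0607], [-0.0525, -0.0496, -0.006, 0.0345, 0.041]]
-27 0.077 [[-0.0598, -0.0586, -0.016, 0.0723, 0.0749], [-0.0567, -0.0557, -0.0087, 0.0393, 0.0402]]
-26 0.036 [[-0.0727, -0.0699, -0.0224, 0.0745, 0.077], [-0.066, -0.0563, 0.0412, 0.0524, 0.0539]]
-26 0.064 [[-0.0498, -0.0443, 0.0059, 0.0564, 0.0608], [-0.0528, -0.0497, -0.006, 0.0346, 0.0409]]
-26 0.077 [[-0.0603, -0.0589, -0.0158, 0.0722, 0.0749], [-0.0567, -0.056, -0.0091, 0.0391, 0.0404]]
-28 0.036 [[-0.0718, -0.0698, -0.0241, 0.0745, 0.077], [-0.0676, -0.0567, 0.0413, 0.0525, 0.0536]]
-28 0.064 [[-0.0504, -0.0437, 0.006, 0.0566, 0.0609], [-0.0525, -0.0495, -0.0059, 0.0342, 0.041]]
-28 0.077 [[-0.0596, -0.0584, -0.0156, 0.0723, 0.075], [-0.0569, -0.0555, -0.0082, 0.0394, 0.0404]]
tube [ 0.4224 -0.0038] [ 0.3689 -0.9295] -68.35440008454599 -0.042745972864800426 0.04680967017009524
```

```bash
python3 - <<'E'
from h import *
P=np.load("top0.npz")["P"];q=P[125:187,180:265].reshape(-1,3);print("carton",np.nanpercentile(q,[2,50,98],axis=0))
plan([([.40,.1,.26],tool(frame(60,20))),([.468,.250,.165],tool(frame(78,35)))])
E
```

```text
carton [[0.5767 0.0065 0.0766]
 [0.6764 0.1423 0.0832]
 [0.7817 0.2789 0.0951]]
1.93 -1.64 0.34 -0.022 0.020 -0.115; 2.10 -1.41 0.35 -0.022 0.020 -0.115; 2.24 -1.17 0.37 -0.022 0.020 -0.115; 2.35 -0.91 0.39 -0.022 0.020 -0.115; 2.44 -0.65 0.42 -0.022 0.020 -0.115; 2.49 -0.37 0.46 -0.022 0.020 -0.115; 2.50 -0.09 0.51 -0.022 0.020 -0.115; 2.49 0.18 0.56 -0.022 0.020 -0.115
2.44 0.45 0.62 -0.022 0.020 -0.115; 2.36 0.72 0.68 -0.022 0.020 -0.115; 2.25 0.97 0.74 -0.022 0.020 -0.115; 2.11 1.20 0.81 -0.022 0.020 -0.115; 1.94 1.41 0.88 -0.022 0.020 -0.115
--
0.32 2.43 2.91 -0.052 0.029 -0.056; 0.10 2.29 3.04 -0.052 0.029 -0.056; -0.11 2.13 3.15 -0.052 0.029 -0.056; -0.32 1.95 3.25 -0.052 0.029 -0.056; -0.52 1.75 3.33 -0.052 0.029 -0.056
--
```

```bash
python3 -m jog '1.9 -1.6 0.3 -0.022 0.02 -0.115 45; 2.1 -1.4 0.3 -0.022 0.02 -0.115 45; 2.2 -1.2 0.4 -0.022 0.02 -0.115 45; 2.4 -0.9 0.4 -0.022 0.02 -0.115 45; 2.4 -0.6 0.4 -0.022 0.02 -0.115 45; 2.5 -0.4 0.5 -0.022 0.02 -0.115 45; 2.5 -0.1 0.5 -0.022 0.02 -0.115 45; 2.5 0.2 0.6 -0.022 0.02 -0.115 45' >/dev/null
python3 -m jog '2.4 0.4 0.6 -0.022 0.02 -0.115 45; 2.4 0.7 0.7 -0.022 0.02 -0.115 45; 2.3 1 0.7 -0.022 0.02 -0.115 45; 2.1 1.2 0.8 -0.022 0.02 -0.115 45; 1.9 1.4 0.9 -0.022 0.02 -0.115 45'
python3 -m jog '0.3 2.4 2.9 -0.052 0.029 -0.056 45; 0.1 2.3 3 -0.052 0.029 -0.056 45; -0.1 2.1 3.1 -0.052 0.029 -0.056 45; -0.3 1.9 3.2 -0.052 0.029 -0.056 45; -0.5 1.7 3.3 -0.052 0.029 -0.056 45; 0 0 0 0 0 0 45; 0 0 0 0 0 0 45'
python3 - <<'E'
from h import *
s=robot.read_state();print(s["position"],s["joints"])
c=shot("wrist","w2.png"); P=cloud(c); np.savez("w2.npz",P=P,px=c["pixels"])
for l in ["plate","grip_fin"]:
  for r in robot.silhouettes("wrist",l)[:2]:
    q=P[r["pixels"]];print(l,r["score"],(np.array(r["box"])*[512,384,512,384]).round(),np.nanmedian(q,0))
E
```

```text
t: 3.98
position: [0.4001, 0.1004, 0.26]
eef_rot: [[-0.867, 0.466, 0.178], [0.498, 0.815, 0.295], [-0.008, 0.345, -0.939]]
contact_force: [-0.3, -0.9, -1.2]
gripper_width: 0.0409
gripper_force: 0.0
t: 4.57
position: [0.4684, 0.2474, 0.1641]
eef_rot: [[-0.978, 0.171, 0.123], [0.21, 0.802, 0.559], [-0.003, 0.572, -0.82]]
contact_force: [-0.2, -0.7, 0.4]
gripper_width: 0.0413
gripper_force: 0.0
[0.4684 0.2474 0.1641] [ 0.1124  0.2066  2.0388  0.8007  0.8548 -1.7773]
plate 0.87 [227. 186. 129.  87.] [0.4719 0.2934 0.0539]
grip_fin 0.98 [229. 185. 130.  83.] [0.4719 0.2932 0.0537]
```

View pics/w2.png

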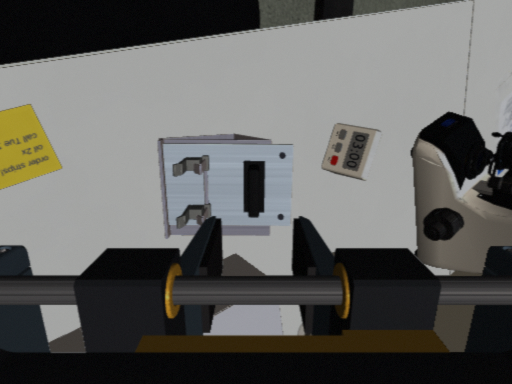

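```bash
python3 - <<'E'
from h import *
P=np.load("w2.npz")["P"]
m=robot.silhouettes("wrist","plate")[0]["pixels"];q=P[m];q=q[~np.isnan(q[:,0])]
best=None;rng=np.random.default_rng(0)
for k in range(500):
    s=q[rng.choice(len(q),3,0)];nn=np.cross(s[1]-s[0],s[2]-s[0]);nn/=np.linalg.norm(nn)+1e-12
    c=(abs((q-s[0])@nn)<.002)
    if best is None or c.sum()>best.sum():best=c
w=q[best];c0=w.mean(0);n=np.linalg.svd(w-c0)[2][2];n*=np.sign(n[2])
print(len(w),len(q),"n",n,"tilt",np.degrees(np.arccos(n[2])),"yaw",np.degrees(np.arctan2(-n[1],-n[0])))
F=frame(78,35);L=(w-c0)@F
r=cv2.minAreaRect((L[:,:2]*1000).astype(np.float32));print("plate rect local",r)
H=(q-c0)@n; L=(q-c0)@F; 
f=(H>.018)&(H<.032)&(L[:,0]>0);print("fin",f.sum(),np.percentile(L[f],[2,50,98],axis=0).round(4))
r2=cv2.minAreaRect((L[f][:,:2]*1000).astype(np.float32));print(r2)
g=(H>.008)&(L[:,0]<0);print("forks",np.percentile(L[g],[2,50,98],axis=0).round(4))
cen=F@np.array([r[0][0]/1000,r[0][1]/1000,0])+c0; print("top centre",cen,"fin from centre",cen+F@[.024,0,.013])
print("fin from fin",c0+F@np.array([*np.array(r2[0])/1000,.013]))
E
```

```text
7820 10183 n [-0.124  -0.5611  0.8184] tilt 35.0753718198235 yaw 77.54308498386371
plate rect local ((-2.0615692138671875, -3.7187576293945312), (80.32102966308594, 120.35676574707031), 89.5238037109375)
fin 543 [[ 0.0178 -0.0243  0.0215]
 [ 0.0222 -0.0022  0.0258]
 [ 0.0266  0.0181  0.0272]]
((22.159805297851562, -3.8681812286376953), (8.884033203125, 44.29343032836914), 0.05062544345855713)
forks [[-0.0435 -0.0299  0.0091]
 [-0.0349  0.0151  0.0253]
 [-0.0213  0.0246  0.0373]]
top centre [0.476  0.2929 0.0506] fin from centre [0.4785 0.3048 0.0751]
fin from fin [0.4787 0.3049 0.0752]
```

```bash
python3 - <<'E'
from h import *
F=frame(77.5,35);R=tool(F);f=np.array([.4786,.3048,.0752])
plan([(f+F@[0,0,.03],R),(f+F@[0,0,-.0105],R)])
E
```

```text
0.12 -0.17 2.63 0.000 0.001 0.004; 0.11 -0.17 2.63 0.000 0.001 0.004; 0.11 -0.17 2.63 0.000 0.001 0.004
--
0.00 -0.00 2.02 0.000 0.000 0.000; 0.00 -0.00 2.02 0.000 0.000 0.000
--
```

```bash
python3 -m jog '0.1 -0.2 2.6 0 0.001 0.004 45; 0.1 -0.2 2.6 0 0.001 0.004 45; 0.1 -0.2 2.6 0 0.001 0.004 45; 0 0 1.4 0 0 0 45; 0 0 1.4 0 0 0 45; 0 0 1.2 0 0 0 45; 0 0 0 0 0 0 45'
python3 -m jog '0 0 0 0 0 0 0; 0 0 0 0 0 0 0; 0 0 0 0 0 0 0; 0 0 0 0 0 0 0; 0 0 0 0 0 0 0; 0 0 0 0 0 0 0' 45
```

```text
t: 5.35
position: [0.4791, 0.3101, 0.0657]
eef_rot: [[-0.976, 0.179, 0.122], [0.217, 0.799, 0.56], [0.002, 0.573, -0.819]]
contact_force: [0.4, -0.1, 0.8]
gripper_width: 0.0412
gripper_force: 0.0
t: 5.85
position: [0.4801, 0.3103, 0.0672]
eef_rot: [[-0.976, 0.178, 0.124], [0.217, 0.798, 0.562], [0.001, 0.575, -0.818]]
contact_force: [-0.8, -0.8, 6.5]
gripper_width: 0.01
gripper_force: 45.0
```

```bash
cat >> h.py <<'E'
C=np.array([.5379,-.2498,0]);YAW=-27.
TP=np.array([.024,0,.0082])   # TCP in plate
def place(hx,hz,t,hy=0):
    """hook corner in rocker mm, tilt deg -> TCP pose"""
    O=C+frame(YAW)@(np.array([hx,hy,hz])/1000); F=frame(YAW,t)
    return O+F@(TP+[.06,0,0]),tool(F)
def hook(s=None):
    s=s or robot.read_state(); R=np.array(s["eef_rot"]);F=np.stack([R[:,1],R[:,0],-R[:,2]],1)
    O=np.array(s["position"])-F@(TP+[.06,0,0]); L=frame(YAW).T@(O-C); G=frame(YAW).T@F
    return (L*1000).round(1), "tilt",np.degrees(np.arcsin(G[2,0])).round(2),"yaw",np.degrees(np.arctan2(G[1,0],G[0,0])).round(2),"F",frame(YAW).T@s["contact_force"]
E
python3 - <<'E'
from h import *
F=frame(77.5,35);p=np.array([.4801,.3103,.0672])
print(place(-40,170,15))
plan([(p+F@[0,0,.03],tool(F)),(p+[-.02,-.05,.16],tool(F)),place(-40,170,15)],maxa=.11,maxd=3.6)
E
```

```text
(array([ 0.5727, -0.2675,  0.1997]), array([[ 0.454 ,  0.8606,  0.2306],
       [ 0.891 , -0.4385, -0.1175],
       [ 0.    ,  0.2588, -0.9659]]))
0.00 0.01 -3.00 0.002 -0.000 -0.001
--
0.22 1.21 -3.29 0.000 0.000 0.000; 0.22 1.21 -3.29 0.000 0.000 0.000; 0.22 1.21 -3.29 0.000 0.000 0.000; 0.22 1.21 -3.29 0.000 0.000 0.000
--
-1.32 -2.46 -1.52 0.014 -0.046 0.098; -1.62 -2.34 -1.42 0.014 -0.046 0.098; -1.90 -2.18 -1.31 0.014 -0.046 0.098; -2.16 -2.00 -1.19 0.014 -0.046 0.098; -2.40 -1.80 -1.05 0.014 -0.046 0.098; -2.61 -1.57 -0.92 0.014 -0.046 0.098; -2.79 -1.31 -0.77 0.014 -0.046 0.098; -2.94 -1.05 -0.62 0.014 -0.046 0.098
-3.05 -0.76 -0.48 0.014 -0.046 0.098; -3.13 -0.46 -0.33 0.014 -0.046 0.098; -3.17 -0.16 -0.18 0.014 -0.046 0.098; -3.18 0.15 -0.03 0.014 -0.046 0.098; -3.14 0.46 0.11 0.014 -0.046 0.098; -3.08 0.76 0.24 0.014 -0.046 0.098; -2.97 1.06 0.36 0.014 -0.046 0.098; -2.84 1.35 0.48 0.014 -0.046 0.098
-2.67 1.63 0.58 0.014 -0.046 0.098
--
```

```bash
python3 -m jog '0 0 -1.5 0 0 0 0; 0 0 -2 0 0 0 0; 0.2 1.2 -3.2 0 0 0 0; 0.2 1.2 -3.3 0 0 0 0; 0.2 1.2 -3.3 0 0 0 0; 0.2 1.2 -3.3 0 0 0 0; 0 0 0 0 0 0 0'
python3 -m jog '-1.3 -2.5 -1.5 0.014 -0.046 0.098 0; -1.6 -2.3 -1.4 0.014 -0.046 0.098 0; -1.9 -2.2 -1.3 0.014 -0.046 0.098 0; -2.2 -2 -1.2 0.014 -0.046 0.098 0; -2.4 -1.8 -1.1 0.014 -0.046 0.098 0; -2.6 -1.6 -0.9 0.014 -0.046 0.098 0; -2.8 -1.3 -0.8 0.014 -0.046 0.098 0; -2.9 -1 -0.6 0.014 -0.046 0.098 0'
python3 -m jog '-3 -0.8 -0.5 0.014 -0.046 0.098 0; -3.1 -0.5 -0.3 0.014 -0.046 0.098 0; -3.2 -0.2 -0.2 0.014 -0.046 0.098 0; -3.2 0.1 0 0.014 -0.046 0.098 0; -3.1 0.5 0.1 0.014 -0.046 0.098 0; -3.1 0.8 0.2 0.014 -0.046 0.098 0; -3 1.1 0.4 0.014 -0.046 0.098 0; -2.8 1.4 0.5 0.014 -0.046 0.098 0'
python3 -m jog '-2.7 1.6 0.6 0.014 -0.046 0.098 0; 0 0 0 0 0 0 0; 0 0 0 0 0 0 0'
python3 - <<'E'
from h import *
print(hook(),robot.read_state()["joints"])
plan([place(-40,90,15)])
c=shot("side","s3.png");P=cloud(c);np.savez("s3.npz",P=P)
for l in ("plate",):
  for r in robot.silhouettes("side",l)[:2]:print(l,r["score"],(np.array(r["box"])*[512,384,512,384]).round(),np.nanmedian(P[r["pixels"]],0))
w=shot("wrist");a=cv2.imread("pics/s3.png")[200:344,170:350]
cv2.imwrite("pics/v3.png",np.hstack([cv2.resize(a,(480,384)),w["pixels"][:,100:420,::-1]]))
E
```

```text
t: 6.43
position: [0.4625, 0.2565, 0.2361]
eef_rot: [[-0.976, 0.173, 0.134], [0.219, 0.798, 0.562], [-0.009, 0.577, -0.817]]
contact_force: [0.8, 1.2, -1.7]
gripper_width: 0.0099
gripper_force: 45.0
t: 7.1
position: [0.511, 0.0071, 0.2147]
eef_rot: [[-0.463, 0.816, 0.346], [0.882, 0.386, 0.271], [0.088, 0.431, -0.898]]
contact_force: [-0.5, 0.7, -1.5]
gripper_width: 0.0092
gripper_force: 45.0
t: 7.77
position: [0.5622, -0.2414, 0.201]
eef_rot: [[0.371, 0.891, 0.262], [0.928, -0.362, -0.085], [0.019, 0.275, -0.961]]
contact_force: [0.3, 0.2, -1.7]
gripper_width: 0.0097
gripper_force: 45.0
t: 8.02
position: [0.5688, -0.2719, 0.1986]
eef_rot: [[0.463, 0.855, 0.232], [0.886, -0.448, -0.119], [0.002, 0.26, -0.966]]
contact_force: [-0.4, -0.0, -2.1]
gripper_width: 0.0096
gripper_force: 45.0
(array([-41.5,  -4.8, 168.8]), 'tilt', np.float64(15.09), 'yaw', np.float64(-0.63), 'F', array([-0.3257, -0.2037, -2.0723])) [-0.4625  0.2885  1.6806 -0.0037  0.9093  0.0213]
0.18 -0.64 2.55 0.001 0.000 -0.004; 0.18 -0.64 2.55 0.001 0.000 -0.004; 0.19 -0.63 2.55 0.001 0.000 -0.004
--
plate 0.75 [244. 272.  47.  25.] [ 0.5376 -0.2815  0.1956]
```

View pics/v3.png

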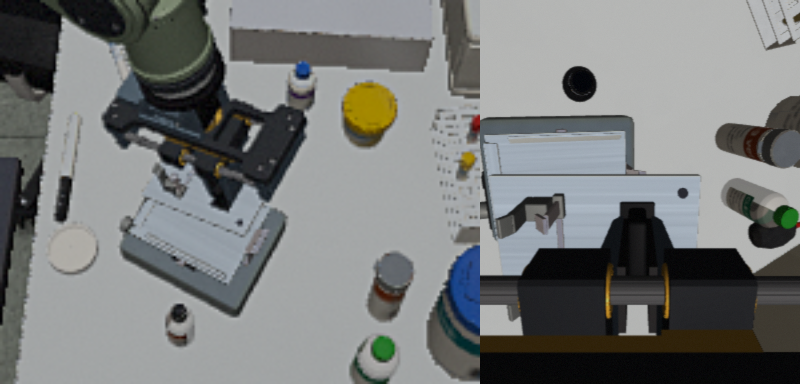

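```bash
python3 -m jog '0.2 -0.6 2.5 0 0 -0.004 0; 0.2 -0.6 2.5 0 0 -0.004 0; 0.2 -0.6 2.4 0 0 -0.004 0; 0 0 0 0 0 0 0; 0 0 0 0 0 0 0'
python3 - <<'E'
from h import *
print(hook())
c=shot("wrist","w4.png");P=cloud(c);Q=(P-C)@frame(YAW)*1000
X,Y,Z=Q[...,0],Q[...,1],Q[...,2]
s=robot.read_state();R=np.array(s["eef_rot"]);F=np.stack([R[:,1],R[:,0],-R[:,2]],1)
L=((P-np.array(s["position"]))@F+TP)*1000  # plate coords
m=(abs(L[...,2]-5)<2)&(abs(L[...,0])<70)&(abs(L[...,1])<60)
print("plate rel. nominal: x",np.percentile(L[m][:,0],[1,99]),"y",np.percentile(L[m][:,1],[1,99]),"z",np.median(L[m][:,2]))
m2=(Z>77)&(Z<86)&(abs(X)<40)&(Y>30)&(Y<65);print("rail top +y (exp ~49)",np.percentile(Y[m2],[2,50,98]) if m2.any() else 0)
for x0 in (-30,0,30):
    k=m2&(abs(X-x0)<10);print(x0,np.percentile(Y[k],[5,50,95]) if k.any() else 0)
m3=(Z>38)&(Z<50)&(abs(X)<60)&(Y>40)&(Y<80);print("housing +y (exp 62)",np.percentile(Y[m3],[50,99]), Z[m3].mean())
m4=(Z>78)&(Z<100)&(abs(Y-35)<12)&(X<-40);print("lip x",np.percentile(X[m4],[2,50,98]) if m4.any() else 0,np.median(Z[m4]))
m5=(Z>66)&(Z<74)&(Y>20)&(Y<41)&(abs(X)<60);print("deck z",np.median(Z[m5]))
E
```

```text
t: 8.58
position: [0.5727, -0.266, 0.1236]
eef_rot: [[0.452, 0.861, 0.232], [0.892, -0.436, -0.119], [-0.001, 0.261, -0.965]]
contact_force: [1.0, 0.2, -0.7]
gripper_width: 0.0096
gripper_force: 45.0
(array([-40.6,   1.1,  93.8]), 'tilt', np.float64(15.11), 'yaw', np.float64(0.14), 'F', array([ 0.8386,  0.6089, -0.6685]))
plate rel. nominal: x [-60.8522  56.4469] y [-19.1174  40.5831] z 3.7933227591223213
rail top +y (exp ~49) [44.0337 46.7927 48.6559]
-30 [44.4989 46.9578 48.6307]
0 [44.4573 46.7837 48.5441]
30 [44.0742 46.6982 48.3839]
housing +y (exp 62) [54.3951 61.3766] 43.249823225504535
lip x [-61.5186 -54.7208 -40.2505] 82.31388284376631
deck z 70.10261795643365
```

View pics/w4.png

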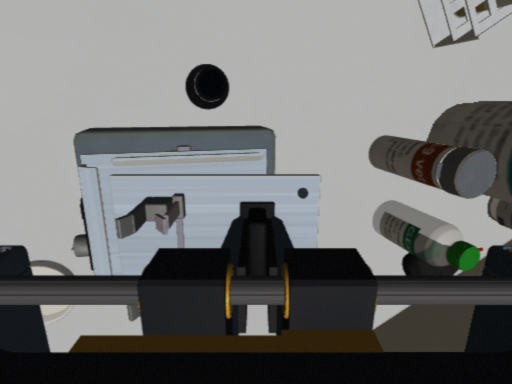

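```bash
python3 - <<'E'
from h import *
a=place(-44,76,15,-.5)
plan([a],maxd=2); plan([place(-57,74,15,-.5)],maxd=.8,start=a)
E
```

```text
-0.08 -0.50 0.89 0.003 0.000 0.001; -0.08 -0.50 0.89 0.003 0.000 0.001
--
-0.00 -0.65 -0.07 0.000 0.000 0.000; -0.00 -0.65 -0.07 0.000 0.000 0.000
--
```

```bash
python3 -m jog '-0.1 -0.5 0.9 0 0 0 0; -0.1 -0.5 0.9 0 0 0 0; 0 0 0 0 0 0 0; 0 0 0 0 0 0 0'
python3 -c "
from h import *
print(hook())"
python3 -m jog '0 -0.4 0 0 0 0 0; 0 -0.4 0 0 0 0 0; 0 -0.4 0 0 0 0 0; 0 0 0 0 0 0 0; 0 0 0 0 0 0 0'
python3 -c "
from h import *
print(hook())"
```

```text
t: 8.97
position: [0.5691, -0.2671, 0.1062]
eef_rot: [[0.453, 0.86, 0.237], [0.891, -0.436, -0.121], [-0.001, 0.266, -0.964]]
contact_force: [0.5, -0.4, -1.2]
gripper_width: 0.0097
gripper_force: 45.0
(array([-43.1,  -1.3,  76. ]), 'tilt', np.float64(15.42), 'yaw', np.float64(0.08), 'F', array([ 0.6465, -0.0986, -1.2359]))
t: 9.38
position: [0.5579, -0.2614, 0.1016]
eef_rot: [[0.453, 0.86, 0.235], [0.892, -0.437, -0.121], [-0.001, 0.264, -0.965]]
contact_force: [-0.8, 0.0, -1.8]
gripper_width: 0.0098
gripper_force: 45.0
(array([-55.7,  -1.3,  71.5]), 'tilt', np.float64(15.29), 'yaw', np.float64(0.08), 'F', array([-0.7463, -0.367 , -1.8452]))
```

```bash
python3 -m jog '0.05 -0.2 -0.05 0 0 0 0; 0 -0.2 -0.05 0 0 0 0; 0 0 0 0 0 0 0'
python3 -c "
from h import *
print(hook())"
python3 -m jog '0 -0.15 -0.03 0 0 0 0; 0 0 0 0 0 0 0;  0 0 0 0 0 0 0'
python3 -c "
from h import *
print(hook())"
```

```text
t: 9.63
position: [0.5561, -0.2599, 0.1022]
eef_rot: [[0.453, 0.859, 0.238], [0.891, -0.436, -0.122], [-0.001, 0.268, -0.964]]
contact_force: [3.3, -2.3, -2.0]
gripper_width: 0.0097
gripper_force: 45.0
(array([-57.9,  -0.8,  71.8]), 'tilt', np.float64(15.52), 'yaw', np.float64(0.07), 'F', array([ 3.9773, -0.5856, -1.951 ]))
t: 9.88
position: [0.5559, -0.2598, 0.1025]
eef_rot: [[0.453, 0.858, 0.24], [0.891, -0.436, -0.123], [-0.001, 0.27, -0.963]]
contact_force: [4.4, -3.7, -2.9]
gripper_width: 0.0098
gripper_force: 45.0
(array([-58.1,  -0.8,  71.9]), 'tilt', np.float64(15.66), 'yaw', np.float64(0.06), 'F', array([ 5.6298, -1.3226, -2.8714]))
```

```bash
python3 - <<'E'
from h import *
a=place(-57.8,71,8,-.5);b=place(-57.8,70.5,3,-.5)
plan([a,b],maxa=.05)
E
```

```text
0.01 0.01 0.41 0.045 0.000 0.000; 0.01 0.03 0.41 0.045 0.000 0.000; 0.01 0.05 0.41 0.045 0.000 0.000
--
0.00 0.02 0.39 0.044 0.000 -0.000; 0.00 0.03 0.39 0.044 0.000 -0.000
--
```

```bash
python3 -m jog '0 0 0.4 0.045 0 0 0; 0 0 0.4 0.045 0 0 0; 0 0.05 0.4 0.045 0 0 0; 0 0 0 0 0 0 0; 0 0 0 0 0 0 0'
python3 -c "
from h import *
print(hook())"
python3 -m jog '0 0 0.4 0.044 0 0 0; 0 0 0.4 0.044 0 0 0; 0 0 0 0 0 0 0; 0 0 0 0 0 0 0'
python3 - <<'E'
from h import *
print(hook())
plan([place(-57.8,70,0,-.5)],maxa=.04)
E
```

```text
t: 10.3
position: [0.5585, -0.2613, 0.0903]
eef_rot: [[0.453, 0.883, 0.122], [0.891, -0.449, -0.063], [-0.001, 0.137, -0.991]]
contact_force: [6.2, -4.5, -1.4]
gripper_width: 0.0098
gripper_force: 45.0
(array([-58.5,  -0.9,  70.6]), 'tilt', np.float64(7.88), 'yaw', np.float64(0.05), 'F', array([ 7.5966, -1.2108, -1.43  ]))
t: 10.63
position: [0.5594, -0.2618, 0.0828]
eef_rot: [[0.454, 0.89, 0.045], [0.891, -0.453, -0.024], [-0.001, 0.051, -0.999]]
contact_force: [6.6, -4.5, 1.0]
gripper_width: 0.0101
gripper_force: 45.0
(array([-58.8,  -1. ,  70.3]), 'tilt', np.float64(2.93), 'yaw', np.float64(0.03), 'F', array([ 7.9215, -1.0215,  0.9968]))
0.02 0.07 0.23 0.026 0.001 0.000; 0.02 0.07 0.23 0.026 0.001 0.000
--
```

```bash
python3 -m jog '0 0.05 0.25 0.026 0 0 0; 0 0.05 0.25 0.026 0 0 0; 0 0 0.1 0 0 0 0; 0 0 0 0 0 0 0; 0 0 0 0 0 0 0'
python3 - <<'E'
from h import *
print(hook())
c=shot("wrist","w5.png")
E
```

```text
t: 11.05
position: [0.5598, -0.262, 0.0784]
eef_rot: [[0.453, 0.891, -0.001], [0.891, -0.453, -0.001], [-0.001, -0.0, -1.0]]
contact_force: [2.7, -2.5, 8.2]
gripper_width: 0.01
gripper_force: 45.0
(array([-58.9,  -1. ,  70.2]), 'tilt', np.float64(-0.02), 'yaw', np.float64(0.04), 'F', array([ 3.5312, -0.979 ,  8.2173]))
```

View pics/w5.png

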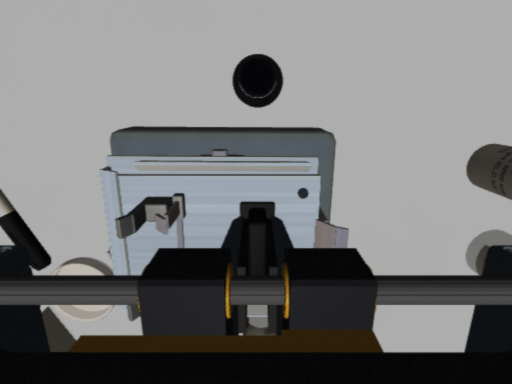

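```bash
python3 -m jog '0 0 0.15 0 0 0 0; 0 0 0.15 0.01 0 0 0; 0 0 0 0 0 0 0; 0 0 0 0 0 0 0'
python3 -m jog '0 0 0 0 0 0 20; 0 0 0 0 0 0 35; 0 0 0 0 0 0 40; 0 0 0 0 0 0 40; 0 0 0 0 0 0 40'
python3 -m jog '0 0 -1 0 0 0 40; 0 0 -3 0 0 0 40; 0 0 -3 0 0 0 40; -1 0 -3 0 0 0 40; -2 0 -3 0 0 0 40; 0 0 0 0 0 0 40; 0 0 0 0 0 0 40'
python3 - <<'E'
from h import *
print(hook())
c=shot("wrist","w6.png");P=cloud(c);Q=(P-C)@frame(YAW)*1000;X,Y,Z=Q[...,0],Q[...,1],Q[...,2]
np.savez("w6.npz",Q=Q)
for x in range(-70,80,6):
    k=(abs(X-x)<3)&(abs(Y+10)<4)&(Z>20); k2=(abs(X-x)<3)&(abs(Y-34)<4)&(Z>20)
    print(x,*[(np.percentile(Z[j],[5,50,95]).round(1) if j.any() else None) for j in(k,k2)])
E
```

```text
t: 11.43
position: [0.5597, -0.262, 0.0783]
eef_rot: [[0.453, 0.891, -0.009], [0.891, -0.453, 0.003], [-0.001, -0.009, -1.0]]
contact_force: [-3.6, -0.2, 22.9]
gripper_width: 0.0097
gripper_force: 45.1
t: 11.85
position: [0.5511, -0.2574, 0.0758]
eef_rot: [[0.453, 0.891, -0.029], [0.892, -0.453, 0.013], [-0.001, -0.032, -0.999]]
contact_force: [-16.8, 8.4, 28.5]
gripper_width: 0.036
gripper_force: 14.3
t: 12.43
position: [0.5459, -0.289, 0.2042]
eef_rot: [[0.454, 0.891, -0.015], [0.891, -0.454, 0.006], [-0.001, -0.016, -1.0]]
contact_force: [1.1, 0.2, -0.3]
gripper_width: 0.036
gripper_force: 0.0
(array([-59.2, -31.2, 197.3]), 'tilt', np.float64(-0.91), 'yaw', np.float64(-0.01), 'F', array([ 0.8528,  0.7026, -0.3302]))
-70 None None
-64 [78.1 79.4 79.8] [78.5 79.2 79.6]
-58 [79.3 81.2 82.9] [79.  81.1 82.9]
-52 [74.4 82.6 84.4] [74.6 82.4 84.5]
-46 [ 75.5 296.  299.9] [74.1 75.1 75.9]
-40 [74.2 75.2 76.1] [73.8 75.  76.2]
-34 [73.9 75.3 76.2] [74.3 75.1 76.3]
-28 [ 74.4  76.1 323.2] [74.1 75.2 76.3]
-22 [ 74.6 317.2 323.6] [74.1 75.4 76.7]
-16 [ 75.5 307.2 321.7] [74.  75.2 77.7]
-10 [ 75.4 307.2 320.7] [74.2 75.1 76.3]
-4 [ 75.5 307.2 320.5] [74.2 75.2 76.3]
2 [209.3 292.8 315.2] [74.  75.2 76.5]
8 [ 75.4 311.  320. ] [74.2 75.3 76.5]
14 [ 75.  311.6 321. ] [74.2 75.1 76.4]
20 [ 78.5 311.5 321. ] [74.2 75.  76.4]
26 [101.1 311.4 319.9] [74.1 75.4 76.3]
32 [ 94.5 311.3 320.9] [73.7 75.1 76.2]
38 [ 75.5 311.3 319.2] [74.3 75.2 76.3]
44 [ 75.1 310.7 319.5] [74.1 75.3 76.3]
50 [210.8 268.5 313.4] [74.4 75.5 77.3]
56 [ 76.3 309.  318.6] [74.2 75.3 77.1]
62 [ 82.2 309.4 318.3] [73.3 75.1 76.2]
68 [ 89.3 309.7 320. ] [42.6 44.3 45. ]
74 [ 91.4 317.  321.9] [39.3 42.5 44. ]
```

View pics/w6.png

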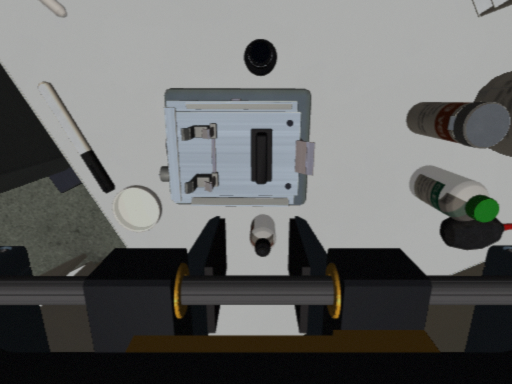

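```bash
python3 - <<'E'
from h import *
Q=np.load("w6.npz")["Q"][:215];X,Y,Z=Q[...,0],Q[...,1],Q[...,2]
Q1=(np.load("w1.npz")["P"]-C)@frame(YAW)*1000
k=(Q1[...,2]>78)&(Q1[...,2]<98)&(abs(Q1[...,1])<20)&(Q1[...,0]>50)&(Q1[...,0]<90);print("latch before",np.percentile(Q1[k],[2,50,98],axis=0))
k=(Z>78)&(Z<98)&(abs(Y)<20)&(X>50)&(X<90);print("latch now",np.percentile(Q[k],[2,50,98],axis=0))
f=(Z>85)&(Z<108)&(abs(X-24)<15)&(abs(Y)<35);print("fin",np.percentile(Q[f],[2,50,98],axis=0),cv2.minAreaRect(Q[f][:,:2].astype(np.float32)))
for s in(-1,1):
  f=(Z>85)&(Z<125)&(X<-10)&(X>-55)&(abs(Y-s*23)<12);print("fork",s,np.percentile(Q[f],[2,50,98],axis=0))
  for lo,hi in((85,92),(92,98),(98,104),(104,110),(110,116)):
    j=f&(Z>lo)&(Z<hi)
    if j.any():print(lo,j.sum(),np.percentile(X[j],[3,50,97]).round(1),np.percentile(Y[j],[3,97]).round(1))
k=(abs(Z-75)<1.5)&(abs(X)<66)&(abs(Y)<42);print("plate ext",np.percentile(Q[k],[.5,99.5],axis=0))
P=np.load("w1.npz")["P"]
plan([([.4232,-.0100,.20],tool(frame(21.6)))])
E
```

```text
latch before [[ 58.795  -14.5551  78.6527]
 [ 65.652   -0.1756  87.3723]
 [ 73.19    14.1543  92.8592]]
latch now [[ 59.1465 -14.7056  78.3049]
 [ 66.2698   0.1029  87.69  ]
 [ 73.3897  14.0917  92.6609]]
fin [[ 21.7501 -20.0912  96.9216]
 [ 26.2234   1.5806 100.9293]
 [ 31.498   21.9174 102.6037]] ((26.499269485473633, 0.5139980316162109), (9.877593994140625, 43.234840393066406), 0.4381442666053772)
fork -1 [[-39.2021 -27.085   86.2959]
 [-30.3477 -21.6043 101.6742]
 [-16.7983 -17.7386 112.5069]]
85 138 [-35.4 -28.  -17. ] [-27.  -17.8]
92 34 [-34.8 -32.9 -16.8] [-26.7 -17.7]
98 48 [-35.4 -23.7 -16.9] [-26.3 -17.7]
104 114 [-36.8 -33.  -16.6] [-26.6 -18.1]
110 54 [-39.6 -37.2 -17.5] [-27.2 -18.5]
fork 1 [[-38.7191  18.4482  87.8923]
 [-30.7323  23.7165 103.2715]
 [-16.6867  28.0953 112.7133]]
85 132 [-34.  -28.5 -16.8] [18.4 28.1]
92 30 [-33.  -32.6 -16.7] [19.7 27. ]
98 42 [-33.9 -23.  -16.7] [19.4 28.2]
104 113 [-35.4 -32.6 -16.7] [19.  27.8]
110 72 [-39.  -36.8 -17. ] [18.4 28. ]
plate ext [[-51.9643 -39.1211  73.6376]
 [ 61.8591  39.5492  76.4595]]
2.40 -2.94 0.08 -0.002 -0.001 -0.106; 2.70 -2.67 0.08 -0.002 -0.001 -0.106; 2.97 -2.37 0.07 -0.002 -0.001 -0.106; 3.20 -2.04 0.06 -0.002 -0.001 -0.106; 3.40 -1.69 0.05 -0.002 -0.001 -0.106; 3.56 -1.32 0.04 -0.002 -0.001 -0.106; 3.68 -0.94 0.04 -0.002 -0.001 -0.106; 3.76 -0.54 0.03 -0.002 -0.001 -0.106
--
```

```bash
python3 -m jog '2.4 -2.9 0.1 0 0 -0.106 40; 2.7 -2.7 0.1 0 0 -0.106 40; 3 -2.4 0.1 0 0 -0.106 40; 3.2 -2 0 0 0 -0.106 40; 3.4 -1.7 0 0 0 -0.106 40; 3.6 -1.3 0 0 0 -0.106 40; 3.7 -0.9 0 0 0 -0.106 40; 3.8 -0.5 0 0 0 -0.106 40'
python3 -m jog '0 0 0 0 0 0 40; 0 0 0 0 0 0 40'>/dev/null
python3 - <<'E'
from h import *
s=robot.read_state();print(s["position"])
c=shot("wrist","w7.png");P=cloud(c)
r=robot.silhouettes("wrist","tube")[0];print(r["score"],(np.array(r["box"])*[512,384,512,384]).round())
q=P[r["pixels"]];q=q[(q[:,2]>.003)&(q[:,2]<.03)]
m=q[:,:2].mean(0);d=np.linalg.svd(q[:,:2]-m)[2][0];d*=np.sign(d[1])
for _ in range(1):
    a=(q[:,:2]-m)@d;o=(q[:,:2]-m)@[-d[1],d[0]]
print(m,np.degrees(np.arctan2(d[1],d[0])),np.percentile(a,[0,1,99,100]))
for lo in range(-50,50,10):
    k=(a*1000>lo)&(a*1000<lo+10)
    if k.any():print(lo,(np.percentile(o[k],[2,98])*1000).round(1),(q[k,2].max()*1000).round(1))
E
```

```text
t: 13.15
position: [0.4219, -0.0072, 0.2017]
eef_rot: [[-0.374, 0.927, -0.022], [0.927, 0.374, 0.008], [0.015, -0.017, -1.0]]
contact_force: [0.2, 1.0, -0.7]
gripper_width: 0.0366
gripper_force: 0.0
[ 0.4227 -0.0074  0.2023]Traceback (most recent call last):
  File "<stdin>", line 4, in <module>
IndexError: list index out of range
```

View pics/w7.png

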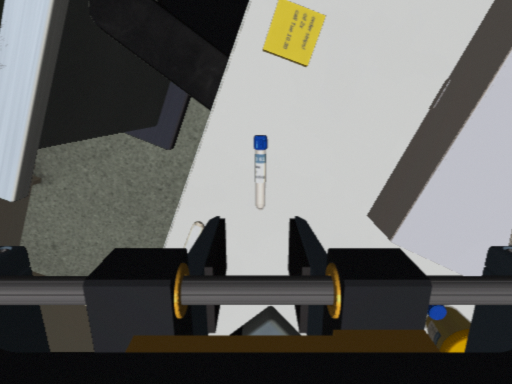

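```bash
python3 - <<'E'
from h import *
c=shot("wrist");P=cloud(c)
q=P[125:217,240:282].reshape(-1,3);q=q[(q[:,2]>.0035)&(q[:,2]<.03)]
m=q[:,:2].mean(0);d=np.linalg.svd(q[:,:2]-m)[2][0];d*=np.sign(d[1])
a=(q[:,:2]-m)@d;n=np.array([-d[1],d[0]]);o=(q[:,:2]-m)@n
print(m,np.degrees(np.arctan2(d[1],d[0])),np.percentile(a,[0,1,99,100]))
for lo in range(-50,50,10):
    k=(a*1000>lo)&(a*1000<lo+10)
    if k.any():print(lo,(np.percentile(o[k],[3,97])*1000).round(1),(q[k,2].max()*1000).round(1))
mid=m+d*((np.percentile(a,.5)+np.percentile(a,99.5))/2-.008);print("tube_mid",mid)
y=np.degrees(np.arctan2(d[1],d[0]))-90
R=tool(frame(y));plan([([*mid,.05],R),([*mid,.002],R)])
E
```

```text
[ 0.421  -0.0015] 111.56655082045191 [-0.0494 -0.0474  0.0395  0.0396]
-50 [-5.3  5.6] 13.2
-40 [-5.2  5.6] 14.4
-30 [-5.1  5.6] 14.4
-20 [-6.2  5.6] 14.7
-10 [-6.2  5.5] 15.1
0 [-6.1  5.5] 15.3
10 [-6.   5.5] 15.3
20 [-7.   7.8] 17.6
30 [-7.   7.8] 16.8
tube_mid [ 0.4256 -0.013 ]
-0.14 0.05 3.82 -0.004 -0.003 0.000; -0.12 0.03 3.82 -0.004 -0.003 0.000; -0.11 0.02 3.82 -0.004 -0.003 0.000; -0.10 0.00 3.82 -0.004 -0.003 0.000
--
0.00 0.00 2.40 0.000 0.000 0.000; 0.00 0.00 2.40 0.000 0.000 0.000
--
```

```bash
python3 -m jog '-0.15 0 3.8 -0.004 -0.003 0 40; -0.1 0 3.8 -0.004 -0.003 0 40; -0.1 0 3.8 -0.004 -0.003 0 40; -0.1 0 3.8 -0.004 -0.003 0 40; 0 0 2.2 0 0 0 40; 0 0 2.2 0 0 0 40; 0 0 0 0 0 0 40; 0 0 0 0 0 0 40'
python3 -m jog '0 0 0.1 0 0 0 40; 0 0 0 0 0 0 5; 0 0 0 0 0 0 5; 0 0 0 0 0 0 5; 0 0 0 0 0 0 5; 0 0 0 0 0 0 5; 0 0 0 0 0 0 5' 30
```

```text
t: 14.13
position: [0.4247, -0.0133, 0.0068]
eef_rot: [[-0.367, 0.93, -0.001], [0.93, 0.367, 0.002], [0.002, -0.0, -1.0]]
contact_force: [0.3, 0.5, 0.8]
gripper_width: 0.0363
gripper_force: 0.0
t: 14.72
position: [0.4256, -0.0125, 0.0072]
eef_rot: [[-0.369, 0.929, 0.004], [0.929, 0.369, 0.002], [0.0, 0.004, -1.0]]
contact_force: [-0.1, -1.1, 4.8]
gripper_width: 0.0109
gripper_force: 30.0
```

```bash
python3 -m jog '0 0 0 0 0 0 25; 0 0 0 0 0 0 25; 0 0 0 0 0 0 25; 0 0 0.3 0 0 0 25; 0 0 0.25 0 0 0 25; 0 0 0 0 0 0 25; 0 0 0 0 0 0 25'
python3 -m jog '0 0 0 0 0 0 5; 0 0 0 0 0 0 5; 0 0 0 0 0 0 5; 0 0 0 0 0 0 5; 0 0 0 0 0 0 5' 35
```

```text
t: 15.3
position: [0.4249, -0.0124, 0.0008]
eef_rot: [[-0.369, 0.93, 0.001], [0.93, 0.369, 0.002], [0.001, 0.002, -1.0]]
contact_force: [0.1, 0.1, -0.7]
gripper_width: 0.0228
gripper_force: 0.0
t: 15.72
position: [0.4252, -0.0125, 0.0012]
eef_rot: [[-0.369, 0.929, 0.002], [0.929, 0.369, 0.002], [0.001, 0.003, -1.0]]
contact_force: [0.5, -0.1, -0.4]
gripper_width: 0.0112
gripper_force: 35.0
```

```bash
python3 - <<'E'
from h import *
s=robot.read_state();p=np.array(s["position"]);R=np.array(s["eef_rot"])
T=tool(frame(-27));g=C+frame(-27)@[-.0272,.0004,.17];print(g)
a=p+[0,0,.12];plan([(a,R)]); plan([(g,T)],start=(a,R))
E
```

```text
[ 0.5138 -0.2371  0.17  ]
0.00 0.01 -3.00 0.000 0.000 0.000; 0.00 0.01 -3.00 0.000 0.000 0.000; 0.00 0.01 -3.00 0.000 0.000 0.000; 0.00 0.01 -3.00 0.000 0.000 0.000
--
-3.02 -0.00 -0.61 0.000 -0.000 0.106; -3.00 0.32 -0.61 0.000 -0.000 0.106; -2.95 0.63 -0.61 0.000 -0.000 0.106; -2.87 0.94 -0.61 0.000 -0.000 0.106; -2.75 1.24 -0.61 0.000 -0.000 0.106; -2.61 1.52 -0.61 0.000 -0.000 0.106; -2.43 1.79 -0.61 0.000 -0.000 0.106; -2.23 2.04 -0.61 0.000 -0.000 0.106
--
```

```bash
python3 -m jog '0 0 -1.5 0 0 0 5; 0 0 -3 0 0 0 5; 0 0 -3 0 0 0 5; 0 0 -3 0 0 0 5; 0 0 -1.5 0 0 0 5'
python3 -m jog '-3 0 -0.6 0 0 0.106 5; -3 0.3 -0.6 0 0 0.106 5; -2.9 0.6 -0.6 0 0 0.106 5; -2.9 0.9 -0.6 0 0 0.106 5; -2.7 1.2 -0.6 0 0 0.106 5; -2.6 1.5 -0.6 0 0 0.106 5; -2.4 1.8 -0.6 0 0 0.106 5; -2.2 2 -0.6 0 0 0.106 5'
python3 -m jog '0 0 0 0 0 0 5; 0 0 0 0 0 0 5'
python3 - <<'E'
from h import *
s=robot.read_state();g=C+frame(-27)@[-.0272,.0004,.17]
print("rocker TCP mm",frame(-27).T@(np.array(s["position"])-C)*1000)
c=shot("wrist","w8.png");Q=(cloud(c)-C)@frame(YAW)*1000;np.savez("w8.npz",Q=Q)
X,Y,Z=Q[...,0],Q[...,1],Q[...,2]
for lo,hi in((10,20),(20,30),(30,36),(38,52)):
    k=(Z>150)&(Z<195)&(Y>lo)&(Y<hi)&(abs(X+27)<25)
    if k.any():print(lo,k.sum(),"x",np.percentile(X[k],[3,50,97]).round(1),"topz",np.percentile(Z[k],95).round(1))
k=(Z>150)&(Z<195)&(Y>20)&(Y<70)&(abs(X+27)<25);print("y max",np.percentile(Y[k],99.5))
E
```

```text
t: 16.13
position: [0.4265, -0.0128, 0.1244]
eef_rot: [[-0.369, 0.929, 0.008], [0.929, 0.369, 0.002], [-0.001, 0.008, -1.0]]
contact_force: [0.2, -1.0, -0.0]
gripper_width: 0.0116
gripper_force: 35.0
t: 16.8
position: [0.5121, -0.2372, 0.1691]
eef_rot: [[0.458, 0.889, 0.002], [0.889, -0.458, 0.002], [0.003, 0.001, -1.0]]
contact_force: [-0.4, 0.6, -0.2]
gripper_width: 0.0115
gripper_force: 35.0
t: 16.97
position: [0.5121, -0.2368, 0.1687]
eef_rot: [[0.454, 0.891, 0.002], [0.891, -0.454, 0.002], [0.003, 0.001, -1.0]]
contact_force: [-0.1, 0.4, -0.3]
gripper_width: 0.0114
gripper_force: 35.0
rocker TCP mm [-28.8988  -0.1858 168.7013]
10 1024 x [-43.2 -29.3 -14.8] topz 193.4
20 422 x [-35.2 -28.7 -22.8] topz 182.0
30 232 x [-34.6 -29.3 -23.4] topz 182.2
38 852 x [-36.1 -29.2 -21.9] topz 183.8
y max 51.5100192424795
```

View pics/w8.png

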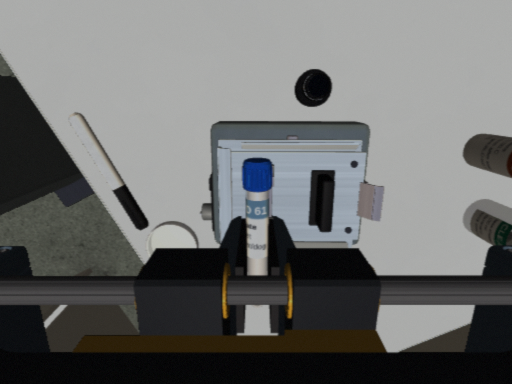

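```bash
python3 - <<'E'
from h import *
Q=np.load("w8.npz")["Q"][:240];X,Y,Z=Q[...,0],Q[...,1],Q[...,2]
f=(Z>95)&(Z<108)&(abs(X-26)<12)&(abs(Y)<30)
print("fin",f.sum(),np.percentile(Q[f],[2,50,98],axis=0),cv2.minAreaRect(Q[f][:,:2].astype(np.float32)))
f=(Z>85)&(Z<120)&(X<-10)&(X>-55)&(abs(Y-23)<9);print("fork",f.sum(),np.percentile(Q[f],[2,50,98],axis=0) if f.any() else 0)
E
```

```text
fin 707 [[ 21.572  -19.8215  96.1918]
 [ 25.7689   1.7321 100.8408]
 [ 31.138   21.7314 102.279 ]] ((26.659822463989258, 0.6045551300048828), (43.24442672729492, 10.492806434631348), 89.81611633300781)
fork 30 [[-52.2698  19.6414  85.0817]
 [-17.3688  23.7041 108.9251]
 [-16.5736  28.4685 110.5564]]
```

```bash
python3 -m jog '0.1 0.2 2 0 0 0 5; 0 0 2 0 0 0 5; 0 0 1 0 0 0 5; 0 0 0 0 0 0 5; 0 0 0 0 0 0 5'
python3 -m jog '0 0 0.4 0 0 0 5; 0 0 0.4 0 0 0 5; 0 0 0.2 0 0 0 5; 0 0 0 0 0 0 5; 0 0 0 0 0 0 5'
python3 - <<'E'
from h import *
s=robot.read_state();print("rocker TCP mm",frame(-27).T@(np.array(s["position"])-C)*1000,frame(-27).T@s["contact_force"])
E
```

```text
t: 17.43
position: [0.5138, -0.2348, 0.1188]
eef_rot: [[0.452, 0.892, 0.001], [0.892, -0.452, 0.003], [0.003, -0.0, -1.0]]
contact_force: [0.7, -0.0, 0.2]
gripper_width: 0.0112
gripper_force: 35.0
t: 17.85
position: [0.5143, -0.2357, 0.1091]
eef_rot: [[0.453, 0.891, 0.002], [0.891, -0.453, 0.002], [0.003, 0.001, -1.0]]
contact_force: [1.1, -0.2, -0.6]
gripper_width: 0.0115
gripper_force: 35.1
rocker TCP mm [-27.4082   1.8518 109.0713] [ 1.0495  0.2823 -0.64  ]
```

```bash
python3 -m jog '-0.12 0.03 0.2 0 0 0 5; 0 0 0.3 0 0 0 5; 0 0 0.2 0 0 0 5; 0 0 0 0 0 0 5; 0 0 0 0 0 0 5'
python3 - <<'E'
from h import *
s=robot.read_state();print("rocker TCP mm",frame(-27).T@(np.array(s["position"])-C)*1000,frame(-27).T@s["contact_force"])
E
python3 -m jog '0 0 0.3 0 0 0 5; 0 0 0.3 0 0 0 5; 0 0 0 0 0 0 5; 0 0 0 0 0 0 5'
python3 - <<'E'
from h import *
s=robot.read_state();print("rocker TCP mm",frame(-27).T@(np.array(s["position"])-C)*1000,frame(-27).T@s["contact_force"])
E
```

```text
t: 18.27
position: [0.514, -0.237, 0.1021]
eef_rot: [[0.453, 0.891, 0.002], [0.891, -0.453, 0.002], [0.003, 0.001, -1.0]]
contact_force: [-1.1, 0.4, 2.6]
gripper_width: 0.0114
gripper_force: 35.0
rocker TCP mm [-27.0785   0.5587 102.0522] [-1.1618 -0.1565  2.5514]
t: 18.6
position: [0.5141, -0.2368, 0.0955]
eef_rot: [[0.453, 0.892, 0.002], [0.892, -0.453, 0.002], [0.003, 0.001, -1.0]]
contact_force: [0.0, -0.1, -1.3]
gripper_width: 0.0116
gripper_force: 35.0
rocker TCP mm [-27.1029   0.7545  95.5281] [ 0.0527 -0.0399 -1.2733]
```

```bash
python3 -m jog '0 0 0.3 0 0 0 5; 0 0 0.2 0 0 0 5; 0 0 0 0 0 0 5; 0 0 0 0 0 0 5'
python3 -m jog '0 0 0.15 0 0 0 5; 0 0 0 0 0 0 5; 0 0 0 0 0 0 5'
python3 -m jog '0 0 0.15 0 0 0 5; 0 0 0 0 0 0 5; 0 0 0 0 0 0 5'
```

```text
t: 18.93
position: [0.5141, -0.2369, 0.0909]
eef_rot: [[0.453, 0.892, 0.002], [0.892, -0.453, 0.002], [0.003, 0.001, -1.0]]
contact_force: [-0.4, -0.7, 0.2]
gripper_width: 0.0113
gripper_force: 35.0
t: 19.18
position: [0.5143, -0.2368, 0.0905]
eef_rot: [[0.453, 0.891, 0.003], [0.891, -0.453, 0.002], [0.003, 0.002, -1.0]]
contact_force: [-0.8, 0.7, 7.3]
gripper_width: 0.0113
gripper_force: 35.0
t: 19.43
position: [0.5143, -0.2368, 0.0902]
eef_rot: [[0.453, 0.892, 0.004], [0.892, -0.453, 0.001], [0.003, 0.003, -1.0]]
contact_force: [-2.2, 2.1, 14.4]
gripper_width: 0.0113
gripper_force: 35.0
```

```bash
python3 -m jog '0 0 -0.2 0 0 0 5; 0 0 0 0 0 0 26; 0 0 0 0 0 0 26; 0 0 0 0 0 0 26; 0 0 0 0 0 0 26'
python3 -m jog '0 0 -1 0 0 0 26; 0 0 -2 0 0 0 26; 0 0 -3 0 0 0 26; 0 0 -3 0 0 0 26; -1 0 -3 0 0 0 26; -2 0 -2 0 0 0 26; -2 0 0 0 0 0 26; 0 0 0 0 0 0 26'
python3 - <<'E'
from h import *
c=shot("wrist","w9.png");Q=(cloud(c)-C)@frame(YAW)*1000;Q=Q[:230];X,Y,Z=Q[...,0],Q[...,1],Q[...,2]
f=(Z>95)&(Z<108)&(abs(X-26)<12)&(abs(Y)<30);print("fin",cv2.minAreaRect(Q[f][:,:2].astype(np.float32)))
for lo,hi in((-36,-29),(-16,-8),(-8,0),(0,8),(8,16),(29,36),(38,52)):
    k=(Z>92)&(Z<112)&(Y>lo)&(Y<hi)&(abs(X+27)<15)
    if k.any():print(lo,k.sum(),"x",np.percentile(X[k],[3,50,97]).round(1),"topz",np.percentile(Z[k],92).round(1))
for s in(-1,1):
  f=(Z>100)&(Z<116)&(X>-24)&(X<0)&(abs(Y-s*23)<8);print("jaw",s,np.percentile(Q[f],[2,50,98],axis=0))
k=(Z>78)&(Z<98)&(abs(Y)<20)&(X>50)&(X<90);print("latch",np.percentile(Q[k],[2,50,98],axis=0))
k=(abs(Z-75)<3)&(abs(X)<50)&(abs(Y)<39);print("plate z",np.median(Z[k]))
E
```

```text
t: 19.85
position: [0.5138, -0.2367, 0.0894]
eef_rot: [[0.453, 0.891, 0.001], [0.891, -0.453, 0.002], [0.003, 0.0, -1.0]]
contact_force: [0.0, -0.2, 0.3]
gripper_width: 0.0237
gripper_force: 0.0
t: 20.52
position: [0.4906, -0.2845, 0.2322]
eef_rot: [[0.455, 0.89, 0.005], [0.89, -0.455, -0.002], [0.001, 0.005, -1.0]]
contact_force: [0.4, 0.0, 0.3]
gripper_width: 0.0239
gripper_force: 0.0
fin ((25.91498374938965, 1.0624713897705078), (10.365083694458008, 43.82489013671875), 0.8311590552330017)
-36 69 x [-33.1 -27.3 -21.5] topz 102.1
-16 110 x [-33.  -27.3 -21.5] topz 103.0
-8 110 x [-32.9 -27.3 -21.6] topz 103.0
0 117 x [-32.9 -27.2 -21.6] topz 103.2
8 116 x [-32.8 -27.2 -21.6] topz 103.6
29 106 x [-33.5 -27.2 -21.7] topz 103.5
38 270 x [-34.3 -27.1 -19.9] topz 104.8
jaw -1 [[-23.5118 -29.3755 100.5134]
 [-20.7392 -21.9519 106.1612]
 [-17.0212 -16.3491 110.1119]]
jaw 1 [[-23.5427  16.6064 100.7114]
 [-21.6768  23.9946 106.1571]
 [-17.3298  30.2022 110.6157]]
latch [[ 59.0858 -14.9104  78.4412]
 [ 66.0195  -0.1223  87.4322]
 [ 73.3463  14.0879  92.8366]]
plate z 75.26632011587796
```

View pics/w9.png

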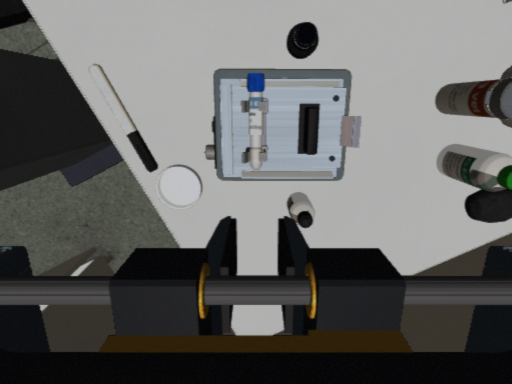

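```bash
python3 -c "
from cell import robot
print(robot.sign_off())"
```

```text
the job is handed in; nothing more can be done
None
```

I handed in the job with the plate flat on the deck under the lip and the latch closed. The tube is home in both forks with its cap outside, nothing is gripped, and it took about 20.5 s of the 72 s. These are my own camera readings; sign-off gave no verdict.

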